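# Clamp a plaster mould in the casting jig

### The job

Clamp the plaster mould in the casting jig: pinch the release lever of the sliding jaw against the grip bar beside it, slide the jaw until its sprung pad has pushed the mould fully home against the end plate and is itself pressed about half-way in, then let go with the lever sprung fully back out, its pawl locked in a notch of the strip. Never ram the pawl hard against the notches, never drive the pad in to its stop, and leave everything else on the bench undisturbed.

Things in the scene. Friction and masses are not known exactly. Their poses are not given: they have to be found in the camera images.
- jig: The casting jig, fixed on the bench: a plywood bed 135 x 400 mm, 16 mm thick. Origin on the bench under the bed's centre; z up, y along the bed from its open end to the aluminium end plate.
- end_face (a point): Middle of the end plate's face against which the mould must rest, 46 mm above the bench, facing -y of the jig. The plate is 110 mm wide, 15 mm thick and reaches 78 mm above the bench.
- teeth (a point): Nominal middle of the row of 8 teeth on the inner (-x) side of the steel strip along the bed's +x edge, strip top 66 mm up. Teeth 16 mm centre to centre along y, 9.5 wide, 5 deep; notches 6.5 wide; before them, at the open end, a plain recess where the jaw is parked. The strip, not this point, sits up to 8 mm farther along or back from jig to jig: see or feel where the notches are.
- grip (a point): On the sliding jaw, mid-way between its two rubber bars when squeezed together, 108 mm above the bench, mid-length; axes as the jig's. Bars 12 mm thick, along y; pinch from above, closing along x. Fixed bar: axis 9.5 mm to -x. Lever bar on the +x side: outer width 48 mm at rest (x -15.5 to +32.5), 31 mm squeezed (+-15.5). 50 mm clear below the bars' axes. The pawl is at this y.
- cheek (a point): On the jaw, 108 mm above the bench, 24.5 mm to -x of grip: inner face of one of two upright 5 mm aluminium cheeks across the ends of the fixed bar, at y +29 mm (the other at -29 mm) from grip. They reach from x -47 to -2 mm of grip and up to 119 mm above the bench. A finger beside the fixed bar stands between them and can push the jaw along by either one.
- jaw (a joint): Slide of the jaw along the jig's +y, m, 0 to 0.185, growing towards the end plate; at value q grip is at jig y = q - 0.12. It slides stiffly (about 9 N) and stays where it is left. With the pawl among the teeth and the lever out the jaw is locked.
- release (a joint): Release lever, rad: 0 = sprung fully out, pawl deep in a notch; 0.22 = fully squeezed. Teeth are cleared above about 0.16; a pawl resting on top of a tooth reads about 0.14. Its spring needs 5 to 8 N at the bar. The pawl is 5 mm wide and drops only within about 0.8 mm of a notch's middle; if it rests on a tooth, ease the jaw along until it drops and stops the jaw.
- pad (a joint): How far the jaw's sprung pad is pushed in, m: 0 = fully out, 0.05 = at its stop; spring 170 N/m.
- pad_face (a point): Middle of the rubber pad's face (64 x 36 mm), facing +y of the jig, 42 mm above the bench; with the pad out it is 105 mm to +y of the jaw's mid-length.
- mould_center (a point): Centre of the loose white plaster mould, a block 80 (jig x) x 75 (jig y) x 65 mm high with a round pouring hole on top, 0.33 kg, standing on the bed (16 mm above the bench) between two low guides, a little short of the end plate. Home against the plate its centre is 37.5 mm from the plate's face.
- turning_tool: Bystander: turning tool with a wooden handle lying beside the jig.
- bisque_cup: Bystander: fired clay cup, 72 mm across, 75 mm high; origin under it.
- glaze_jar: Bystander: white glaze jar, 68 mm across, 85 mm high; origin under it.
- mug: Bystander: white mug, 95 mm high; origin under it.
- wood_rib: Bystander: flat wooden throwing rib, 100 x 50 x 8 mm.
- bowl: Bystander: blue bowl, 130 mm across, 60 mm high; origin under it.
Not all that is in view belongs to the job. What is shaped like the part that bears mould_center but purple is not meant.

How it is judged:
By the outcome, as a careful person would: the job done as asked, in the order asked, and still so for the second after the job is handed in, with the robot touching nothing.
It also fails if it takes over 45 s, if anything falls off the work surface, if the arm or the gripper's body presses on something with over 40 N, if the wrist force passes 120 N, or if a joint passes its speed limit or range.

### The arm

A 6-joint arm with a two-finger parallel gripper is mounted at the origin on the work surface. World frame = base frame: x ahead of the robot, y to its left, z up, the work surface at z = 0. Lengths are in m, angles in rad, forces in N, time in s.
With the tool pointing down it reaches from about 0.375 to 0.9 m from the base axis. Payload 3.1 kg.
Tool frame: the origin (TCP) lies on the mounting face of the last link; the fingertips stand 173 mm ahead of it and the grasp point (between the pads) lies 155 mm ahead of it; z points along the fingers, y is the line along which they close (so a half turn about z gives the same grasp; the last joint's range is limited). The gripper opens to 85 mm and grips with 20 to 120 N. Pads are 22 mm wide; open, the fingers measure 114 mm over their backs; the gripper's body (76 mm by 85 mm) begins 54 mm behind the grasp point. The pads swing forward as they close: fully open they stand 13 mm farther back than shut.
Start: joints at [1.161, 0.527, 1.433, -0, 1.181, -0.178], TCP at [0.144, 0.608, 0.405] pointing down, gripper open.
Joint ranges: [-3.08, 3.08], [-0.75, 2.2], [0.22, 2.44], [-1.43, 4.57], [0, 2.65], [-2.85, 2.85]. Speed limits (rad/s): [2.79, 2.79, 3.14, 3.14, 3.14, 3.14].

### API

Orientations are given as a unit quaternion [x, y, z, w].
In Python, from station import ctrl gives the robot as it stands.
- The arm moves only by the tool step_arm, never from a script. Its argument "rows" is a list of rows, each a list of 7 numbers: the shift along the tool's x, y, z as a fraction of full scale, then the turn, a rotation vector about the tool's x, y, z as a fraction of full scale, then the opening, from 0 (shut) to 1 (fully open). In form: [[x, y, z, rx, ry, rz, jaw], ...]. A call has 1 to 5 rows; each row shifts and turns the commanded pose from where the row before left it, along the tool's axes as they then stand; what a row does not reach is not made up. Full scale, the value 1, is 7.5 cm for a shift and 0.5 rad for a turn. A row lasts 1/10 s, in which the tool goes at most 50 mm and 8.59 degrees, less where a joint would pass 70% of its speed; a pose out of reach is approached as far as the arm can. A call with a number of a shift or a turn outside -1 to 1 is refused whole. A call with a gripper value outside its range is refused whole. The fingers move at their own pace and stop on an object; the grip force is fixed at half the most. Time passes only in rows, so rows that do not move let the fingers close. It gives the time, the measured TCP pose, the force, the opening and the grip force at its end, in the units of the state.
- ctrl.get_obs(): the state, without advancing time (a new reading comes with each control period).
- ctrl.capture(name): name is "side" or "top"; returns the picture (420x560x3 uint8, red, green, blue); there is no depth.
- ctrl.camera_model(name): a dict with "mtx" (3x3 intrinsics, pixels), "k1" (the pictures are not rectified: a ray, as slopes to the right and down, at radius r is drawn at 1 + k1 r^2 times it, then the intrinsics apply), "eye" and "attitude" of the camera in the world. Camera axes: x right, y up, looking along -z (the intrinsics and any distortion apply to the point x, -y, -z); pixel columns grow to the right and rows downward; lengths in m; the calibration is good to about 2 mm. A picture is of the moment at which its call begins. camera_model takes no time and is no camera call.
- ctrl.finish_job(): hands the job in; it is judged then, once.
Trained networks look in the newest picture that a camera, given by its name, has taken for a name from the list of things; names that differ only in an ending like _2 or _b are one class to them, and where a whole thing is asked for, a point or a joint stands for the part that bears it (a point fixed in the world has none). Each returns a list of dicts, best first, with "score" (0 to 1); they miss things now and then, are a little off and sometimes report something else, mostly with a low value. They report only what shows in the picture. A call takes as long as a camera call. They do not tell look-alikes from the thing itself.
- ctrl.regions_of(camera, thing): "pixels" (420x560 bool, what is visible of it) and "point" ([column, row] in pixels, amid what is visible of it).
- ctrl.place_of(camera, thing): "point" ([column, row] in pixels: a listed point, or the origin of a listed thing).
The state is a dict: "time": time; "joint_positions": joint angles; "joint_velocities": joint speeds; "effort": joint torques, N m; "tool_pos": TCP position; "tcp_rot": TCP orientation; "contact_force": force on the tool from outside, world axes, zero at the start; "moment": the same for the moment, N m; "opening": finger opening in m; "gripper_force": force on a finger pad.
Only numpy, scipy, OpenCV 4.12 (cv2) and the standard library are available. Lean on these libraries where they do the work, as an engineer would, in place of code of your own. Each camera call takes 0.05 s, during which the arm holds its last target. There are 200 camera calls.

## Working session

There is one attempt and no reset: what is moved stays moved. The work goes in short steps, Python scripts to look and compute and a tool call to move; the robot and the scene stay as the last step left them, time stands still between calls to the robot, and variables do not carry over. Pictures are saved under pics/ and viewed, at most 10 in all, crops included, and the job is handed in when it is done.

Besides the shell and the picture viewer there is one more tool, called after "Request:" by a JSON object that holds its "op" and its "data". step_arm: Moves the arm, as the interface text tells. Its arguments: {"type":"object","properties":{"rows":{"type":"array"}},"required":["rows"]}

```bash
mkdir -p pics
cat > h.py <<'E'
import numpy as np,cv2
from station import ctrl
from scipy.spatial.transform import Rotation as R
def cam(n):
    m=ctrl.camera_model(n); a=np.array(m["attitude"],float)
    Rm=R.from_quat(a).as_matrix() if a.size==4 else a.reshape(3,3)
    return np.array(m["mtx"]),m["k1"],np.array(m["eye"]),Rm
def ray(n,p):
    K,k,e,Rm=cam(n)
    u=cv2.undistortPoints(np.array([[p]],float),K,np.array([k,0,0,0.]))[0,0]
    d=Rm@np.array([u[0],-u[1],-1]); return e,d/np.linalg.norm(d)
def at_z(n,p,z):
    e,d=ray(n,p); return e+d*(z-e[2])/d[2]
def proj(n,P):
    K,k,e,Rm=cam(n); c=Rm.T@(np.array(P)-e); s=np.array([c[0],-c[1]])/-c[2]
    s=s*(1+k*(s@s)); return K[:2,:2]@s+K[:2,2]
def tri(a,b):
    (e1,d1),(e2,d2)=a,b
    t=np.linalg.lstsq(np.c_[d1,-d2],e2-e1,rcond=None)[0]
    p,q=e1+t[0]*d1,e2+t[1]*d2
    return (p+q)/2,np.linalg.norm(p-q)
E
python3 - <<'E'
from h import *
np.set_printoptions(precision=4,suppress=True)
print(ctrl.camera_model("top"),ctrl.camera_model("side"))
ims=[]
for n in("top","side"):
    im=ctrl.capture(n); cv2.imwrite(f"pics/{n}0.png",im[:,:,::-1])
Z=dict(end_face=.046,teeth=.066,grip=.108,cheek=.108,pad_face=.042,mould_center=.0485,jig=0)
for t in Z:
    r={n:ctrl.place_of(n,t)[:3] for n in("top","side")}
    for n in r:
        for d in r[n]: print(t,n,round(d["score"],2),np.round(d["point"],1),at_z(n,d["point"],Z[t]))
    if r["top"] and r["side"]: print("   tri",*tri(ray("top",r["top"][0]["point"]),ray("side",r["side"][0]["point"])))
print(ctrl.get_obs())
E
```

```text
{'mtx': array([[457.9865,   0.    , 277.7929],
       [  0.    , 457.9865, 213.1016],
       [  0.    ,   0.    ,   1.    ]]), 'k1': -0.1537072472807637, 'eye': array([0.4607, 0.0192, 1.6393]), 'attitude': array([-0.0157,  0.0213,  0.71  , -0.7037])} {'mtx': array([[457.8127,   0.    , 281.7845],
       [  0.    , 457.8127, 211.6286],
       [  0.    ,   0.    ,   1.    ]]), 'k1': -0.014975807601639413, 'eye': array([0.286 , 0.7602, 0.9971]), 'attitude': array([-0.0567,  0.342 ,  0.9252, -0.1545])}
end_face top 0.86 [230.9 217.1] [0.5316 0.1696 0.046 ]
end_face side 0.77 [267. 268.] [0.5247 0.1754 0.046 ]
end_face side 0.74 [360.4 148.3] [ 0.4029 -0.3344  0.046 ]
   tri [0.5297 0.1698 0.0359] 0.005014633414414618
teeth top 0.95 [278.7 207.2] [0.5634 0.0029 0.066 ]
teeth side 0.82 [279.5 210.8] [0.5509 0.0053 0.066 ]
   tri [0.5583 0.0013 0.0596] 0.01139505450617398
grip top 0.59 [309.8 217.4] [ 0.5255 -0.1006  0.108 ]
grip top 0.5 [276.1 226.4] [0.4964 0.0126 0.108 ]
grip top 0.26 [279.1 207.8] [0.5587 0.002  0.108 ]
grip side 0.72 [306.4 179.2] [ 0.5069 -0.0916  0.108 ]
   tri [ 0.5
[... 804 characters left out ...]
2.3] [ 0.5135 -0.0055  0.    ]
jig side 0.91 [298.8 228.8] [ 0.4974 -0.0034 -0.    ]
jig side 0.23 [305.4 178.7] [ 0.5373 -0.1961  0.    ]
   tri [ 0.5063 -0.0074 -0.0073] 0.015131219568669982
{'time': 0.8, 'joint_positions': array([ 1.1605,  0.5274,  1.4327,  0.    ,  1.1814, -0.1785]), 'joint_velocities': array([-0.0006,  0.0009, -0.002 ,  0.001 ,  0.0002, -0.0023]), 'effort': array([  0.0009, -44.2259, -17.8415,  -0.0002,   0.0008,  -0.    ]), 'tool_pos': array([0.1436, 0.6083, 0.4047]), 'tcp_rot': array([0.1157, 0.9933, 0.    , 0.    ]), 'contact_force': array([-0.4981,  0.3844, -0.9103]), 'moment': array([ 0.0152, -0.0437, -0.0145]), 'gripper_force': 0.0, 'opening': 0.08509965963020569}
```

View pics/top0.png

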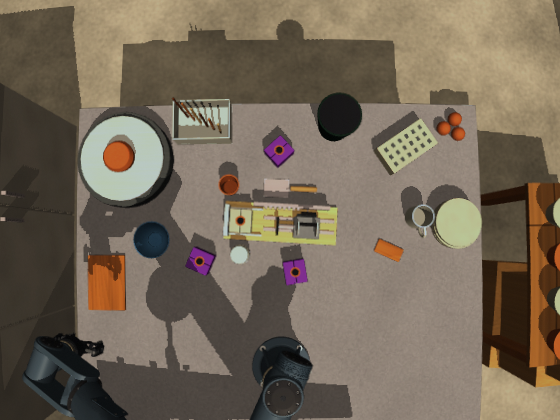

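View pics/side0.png

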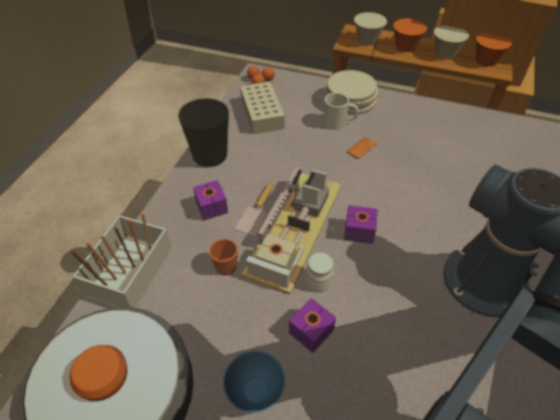

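Run:
```python
from h import *
a=cv2.imread("pics/top0.png")[192:252,215:345]; cv2.imwrite("pics/ct.png",cv2.resize(a,None,fx=6,fy=6,interpolation=cv2.INTER_CUBIC))
a=cv2.imread("pics/side0.png")[165:295,230:350]; cv2.imwrite("pics/cs.png",cv2.resize(a,None,fx=4.6,fy=4.6,interpolation=cv2.INTER_CUBIC))
```

```text
(no output)
```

View pics/ct.png

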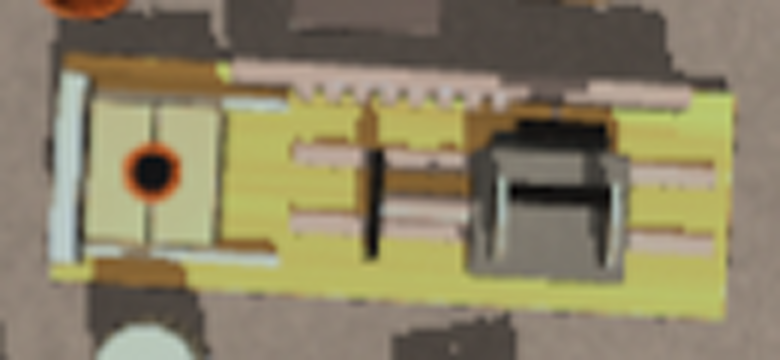

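View pics/cs.png

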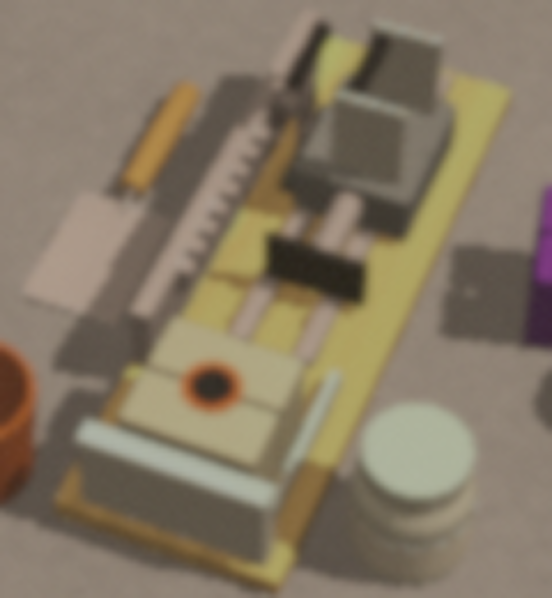

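```bash
cat > fit.py <<'E'
from h import *
from scipy.optimize import least_squares
np.set_printoptions(precision=4,suppress=True)
T=lambda x,y:(x/6+215-.4,y/6+192-.4); S=lambda x,y:(x/4.6+230-.4,y/4.6+165-.4)
# p = x0,y0,yaw,q,e, dtop(2), dside(2)
def pts(p):
    g=p[3]-.12;e=p[4]
    return [("top",(-.0675,-.2,.016),T(723,318)),("top",(.0675,-.2,.016),T(735,93)),("top",(-.0675,.2,.016),T(50,280)),
    ("top",(.055,e,.078),T(88,78)),("top",(-.055,e,.078),T(77,262)),
    ("top",(G-.047,g+.0315,.119),T(500,264)),("top",(G-.047,g-.0315,.119),T(613,266)),
    ("side",(-.0675,-.2,.016),S(510,92)),("side",(.0675,.2,.016),S(60,495)),
    ("side",(.055,e,.078),S(90,421)),("side",(-.055,e,.078),S(280,488)),
    ("side",(G-.002,g+.0315,.119),S(337,92)),("side",(G-.047,g+.0315,.119),S(409,123)),
    ("side",(G-.002,g-.0315,.119),S(377,20)),("side",(G-.047,g-.0315,.119),S(443,41))]
def W(p,P):
    c,s=np.cos(p[2]),np.sin(p[2]); return np.array([p[0]+c*P[0]-s*P[1],p[1]+s*P[0]+c*P[1],P[2]])
def res(p):
    global G; G=p[9]
    r=[]
    for n,P,u in pts(p):
        d=proj(n,W(p,P))-u+(p[5:7] if n=="top" else p[7:9]); r+=list(d)
    return np.r_[r,p[5:9]/1.0]
s=least_squares(res,[.51,-.006,0,.02,.17,0,0,0,0,0.],loss="soft_l1",x_scale=[.01,.01,.01,.01,.01,1,1,1,1,.01])
p=s.x
E
python3 - <<'E'
from fit import *
print(p); print(res(p)[:-4].reshape(-1,2))
print("grip",W(p,(G,p[3]-.12,.108)),"endface",W(p,(0,p[4],.046)),"yaw deg",np.degrees(p[2]))
im={n:cv2.imread(f"pics/{n}0.png") for n in("top","side")}
out=[]
ys=np.arange(-.2,.2,.0005)
for n,xs in(("top",np.arange(.075,.02,-.0005)),("side",np.arange(.075,.02,-.0005))):
    sh=p[5:7] if n=="top" else p[7:9]
    m=np.array([[proj(n,W(p,(x,y,.066)))-0+sh*-1*-1*0 - sh*0 + (-sh) for y in ys] for x in xs],np.float32)
    out.append(cv2.resize(cv2.remap(im[n],m[...,0].copy(),m[...,1].copy(),cv2.INTER_CUBIC),None,fx=1,fy=2))
o=np.vstack(out)
for i,y in enumerate(ys):
    if abs((y*100)%1)<1e-6 or abs((y*100)%1-1)<1e-6: cv2.line(o,(i,215),(i,225),(0,0,255) if round(y*100)%5 else (255,0,0),1)
cv2.imwrite("pics/strip.png",o); print(o.shape)
E
```

```text
[ 0.5073 -0.0019 -0.0594  0.0296  0.1796  0.2314 -0.8025  0.2646  0.7849
  0.0069]
[[ 0.4734  0.2875]
 [ 0.1581 -0.1088]
 [ 0.0472  0.9769]
 [-0.3872 -0.7426]
 [-0.3311  0.7408]
 [-0.1332 -0.4375]
 [-0.0493  0.1629]
 [ 0.5835 -0.6985]
 [-0.5669  2.2582]
 [-0.5272 -0.4181]
 [-0.0232 -0.569 ]
 [-0.0214  0.0927]
 [ 0.2859 -1.9663]
 [-0.6222  0.4709]
 [ 0.5738  0.3077]]
grip [ 0.5088 -0.0925  0.108 ] endface [0.518  0.1774 0.046 ] yaw deg -3.4034562397012973Traceback (most recent call last):
  File "<stdin>", line 9, in <module>
  File "h.py", line 15, in proj
    K,k,e,Rm=cam(n); c=Rm.T@(np.array(P)-e); s=np.array([c[0],-c[1]])/-c[2]
             ~~~^^^
  File "h.py", line 5, in cam
    m=ctrl.camera_model(n); a=np.array(m["attitude"],float)
ValueError: time passes only in moves, steps and waits
```

```bash
sed -i 's/^def cam(n):/from functools import lru_cache\n@lru_cache\ndef cam(n):/' h.py
python3 - <<'E'
from fit import *
im={n:cv2.imread(f"pics/{n}0.png") for n in("top","side")}
out=[]
ys=np.arange(-400,400)*.0005
for n in("top","side"):
    sh=p[5:7] if n=="top" else p[7:9]
    m=np.array([[proj(n,W(p,(x,y,.066)))+sh for y in ys] for x in np.arange(.085,.02,-.0005)],np.float32)
    out.append(cv2.resize(cv2.remap(im[n],m[...,0].copy(),m[...,1].copy(),cv2.INTER_CUBIC),None,fx=1,fy=2))
o=np.vstack(out)
for i in range(0,800,20): cv2.line(o,(i,250),(i,270),(0,0,255) if i%100 else (255,0,0),1)
cv2.imwrite("pics/strip.png",o)
E
```

```text
(no output)
```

View pics/strip.png

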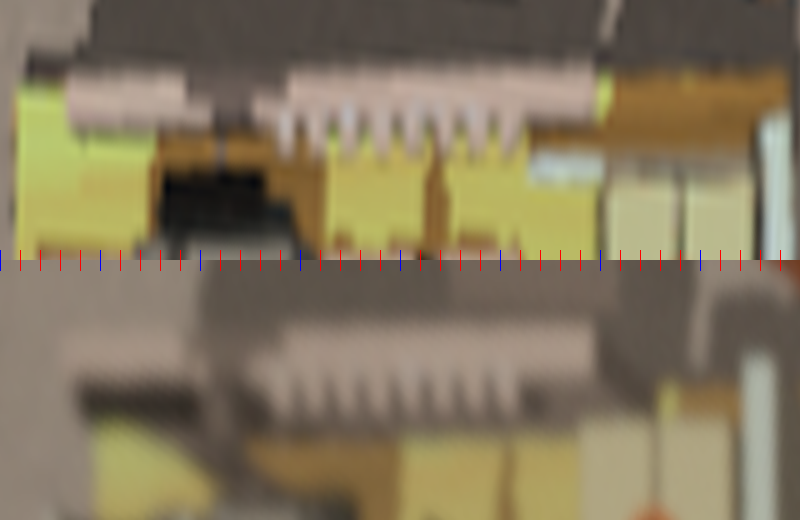

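```bash
cat >> h.py <<'E'
def plan(pos,yaw,n=None):
    """tool-frame totals to world pos with tool y along world angle yaw, tool down"""
    o=ctrl.get_obs(); Rt=R.from_quat(o["tcp_rot"])
    y=np.array([np.cos(yaw),np.sin(yaw),0]); z=np.array([0,0,-1.]); x=np.cross(y,z)
    Rg=R.from_matrix(np.c_[x,y,z]); rv=(Rt.inv()*Rg).as_rotvec()
    d=np.array(pos)-o["tool_pos"]
    n=n or int(np.ceil(max(np.linalg.norm(d)/.048,np.linalg.norm(rv)/.147)))
    print(o["time"],o["tool_pos"],"n",n)
    for i in range(n):
        t=Rt*R.from_rotvec(rv*i/n); print(np.round(np.r_[t.inv().apply(d/n)/.075,rv/n/.5],3))
E
python3 - <<'E'
from fit import *
for c in((557,192),(557,130)): 
    for s in (p[5:7],0*p[5:7]):
        w=at_z("top",np.array(T(*c))-s,.108); print(c,w, R.from_euler("z",-p[2]).apply(w-[p[0],p[1],0]))
plan((.507,-.0925,.40),-.0594)
E
```

```text
(557, 192) [ 0.5022 -0.0916  0.108 ] [ 0.0002 -0.0898  0.108 ]
(557, 192) [ 0.5048 -0.0924  0.108 ] [ 0.0029 -0.0905  0.108 ]
(557, 130) [ 0.5368 -0.092   0.108 ] [ 0.0348 -0.0882  0.108 ]
(557, 130) [ 0.5395 -0.0928  0.108 ] [ 0.0375 -0.0889  0.108 ]
0.8 [0.1436 0.6083 0.4047] n 17
[-0.404 -0.469  0.004  0.    -0.     0.165]
[-0.441 -0.435  0.004  0.    -0.     0.165]
[-0.475 -0.397  0.004  0.    -0.     0.165]
[-0.506 -0.357  0.004  0.    -0.     0.165]
[-0.534 -0.314  0.004  0.    -0.     0.165]
[-0.558 -0.269  0.004  0.    -0.     0.165]
[-0.578 -0.222  0.004  0.    -0.     0.165]
[-0.594 -0.174  0.004  0.    -0.     0.165]
[-0.606 -0.125  0.004  0.    -0.     0.165]
[-0.615 -0.074  0.004  0.    -0.     0.165]
[-0.619 -0.023  0.004  0.    -0.     0.165]
[-0.619  0.027  0.004  0.    -0.     0.165]
[-0.614  0.078  0.004  0.    -0.     0.165]
[-0.606  0.128  0.004  0.    -0.     0.165]
[-0.593  0.178  0.004  0.    -0.     0.165]
[-0.576  0.226  0.004  0.    -0.     0.165]
[-0.556  0.272  0.004  0.    -0.     0.165]
```

Request:
{"op": "step_arm", "data": {"rows": [[-0.404,-0.469,0,0,0,0.165,1],[-0.441,-0.435,0,0,0,0.165,1],[-0.475,-0.397,0,0,0,0.165,1],[-0.506,-0.357,0,0,0,0.165,1],[-0.534,-0.314,0,0,0,0.165,1]]}}

```text
time: 1.3
tool_pos: [0.2508, 0.4005, 0.4049]
tcp_rot: [0.318, 0.948, 0.0, 0.0]
contact_force: [0.4, 0.8, -0.1]
opening: 0.0852
gripper_force: 0.0
```

Request:
{"op": "step_arm", "data": {"rows": [[-0.558,-0.269,0,0,0,0.165,1],[-0.578,-0.222,0,0,0,0.165,1],[-0.594,-0.174,0,0,0,0.165,1],[-0.606,-0.125,0,0,0,0.165,1],[-0.615,-0.074,0,0,0,0.165,1]]}}

```text
time: 1.8
tool_pos: [0.3575, 0.1941, 0.4051]
tcp_rot: [0.506, 0.863, 0.0, 0.0]
contact_force: [1.2, 0.5, -0.7]
opening: 0.0858
gripper_force: 0.0
```

Request:
{"op": "step_arm", "data": {"rows": [[-0.619,-0.023,0,0,0,0.165,1],[-0.619,0.027,0,0,0,0.165,1],[-0.614,0.078,0,0,0,0.165,1],[-0.606,0.128,0,0,0,0.165,1],[-0.593,0.178,0,0,0,0.165,1]]}}

```text
time: 2.3
tool_pos: [0.4638, -0.0127, 0.405]
tcp_rot: [0.672, 0.741, 0.0, 0.0]
contact_force: [0.8, 0.2, 0.1]
opening: 0.0856
gripper_force: 0.0
```

Request:
{"op": "step_arm", "data": {"rows": [[-0.576,0.226,0,0,0,0.165,1],[-0.556,0.272,0,0,0,0.165,1],[0,0,0,0,0,0,1],[0,0,0,0,0,0,1]]}}

```text
time: 2.7
tool_pos: [0.5058, -0.0943, 0.4045]
tcp_rot: [0.73, 0.684, 0.0, -0.0]
contact_force: [-0.1, 0.0, -0.2]
opening: 0.0851
gripper_force: 0.0
```

Run:
```python
from h import *
np.set_printoptions(precision=4,suppress=True)
plan((.515,-.093,.258),-.0594)
o=ctrl.get_obs();print(o["contact_force"],o["joint_positions"])
```

```text
2.7 [ 0.5058 -0.0943  0.4045] n 4
[ 0.006  0.031  0.488 -0.    -0.    -0.003]
[ 0.006  0.031  0.488 -0.    -0.    -0.003]
[ 0.006  0.03   0.488 -0.    -0.    -0.003]
[ 0.006  0.03   0.488 -0.    -0.    -0.003]
[-0.0773  0.0367 -0.1548] [-0.4019  0.3798  1.7069  0.0003  1.0555 -0.3365]
```

Request:
{"op": "step_arm", "data": {"rows": [[0.006,0.03,0.5,0,0,0,1],[0.006,0.03,0.5,0,0,0,1],[0.006,0.03,0.5,0,0,0,1],[0.006,0.03,0.25,0,0,0,1],[0,0,0.2,0,0,0,1]]}}

```text
time: 3.2
tool_pos: [0.5138, -0.0902, 0.257]
tcp_rot: [0.728, 0.685, -0.001, -0.002]
contact_force: [-0.0, -0.6, 0.5]
opening: 0.0857
gripper_force: 0.0
```

Request:
{"op": "step_arm", "data": {"rows": [[0,0,0,0,0,0,0.8],[0,0,0,0,0,0,0.7],[0,0,0,0,0,0,0.7]]}}

```text
time: 3.5
tool_pos: [0.5148, -0.0915, 0.2595]
tcp_rot: [0.729, 0.685, 0.0, 0.001]
contact_force: [1.2, 0.1, -0.4]
opening: 0.0597
gripper_force: 0.0
```

Run:
```python
from h import *
np.set_printoptions(precision=4,suppress=True)
ims=[ctrl.capture(n)[:,:,::-1] for n in("top","side")]
a=cv2.resize(ims[0][180:260,255:355],None,fx=4,fy=4,interpolation=2); b=cv2.resize(ims[1][140:220,260:360],None,fx=4,fy=4,interpolation=2)
cv2.imwrite("pics/d1.png",np.hstack([a,b]))
plan((.509,-.093,.258),-.0594)
```

```text
3.6 [ 0.5149 -0.0918  0.2596] n 1
[-0.02  -0.078  0.022  0.004  0.001 -0.007]
```

View pics/d1.png

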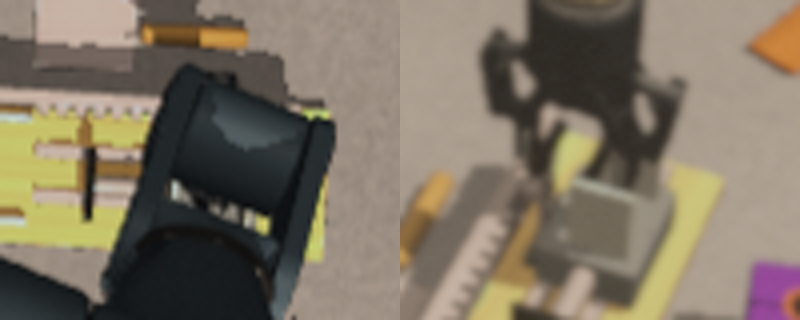

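Request:
{"op": "step_arm", "data": {"rows": [[-0.01,-0.04,0.01,0,0,0,0.6],[-0.01,-0.03,0.01,0,0,0,0.5],[0,0,0,0,0,0,0.45],[0,0,0,0,0,0,0.45],[0,0,0,0,0,0,0.45]]}}

```text
time: 4.1
tool_pos: [0.5121, -0.0941, 0.2588]
tcp_rot: [0.73, 0.684, 0.003, 0.005]
contact_force: [5.6, 0.8, 2.9]
opening: 0.0383
gripper_force: 3.1
```

Request:
{"op": "step_arm", "data": {"rows": [[0,0,0,0,0,0,0.4],[0,0,0,0,0,0,0.3],[0,0,0,0,0,0,0.25],[0,0,0,0,0,0,0.25]]}}

```text
time: 4.5
tool_pos: [0.5096, -0.0938, 0.2592]
tcp_rot: [0.729, 0.684, 0.001, 0.002]
contact_force: [-3.1, -1.0, 11.5]
opening: 0.0282
gripper_force: 57.4
```

Request:
{"op": "step_arm", "data": {"rows": [[0.1,0,0,0,0,0,0.25],[0.13,0,0,0,0,0,0.25],[0.13,0,0,0,0,0,0.25],[0.13,0,0,0,0,0,0.25],[0.1,0,0,0,0,0,0.25]]}}

```text
time: 5.0
tool_pos: [0.5126, -0.0508, 0.2592]
tcp_rot: [0.729, 0.685, -0.0, 0.003]
contact_force: [-4.7, -10.1, 10.1]
opening: 0.0282
gripper_force: 57.5
```

Request:
{"op": "step_arm", "data": {"rows": [[0.13,0,0,0,0,0,0.25],[0.13,0,0,0,0,0,0.25],[0.13,0,0,0,0,0,0.25],[0.1,0,0,0,0,0,0.25],[0,0,0,0,0,0,0.25]]}}

```text
time: 5.5
tool_pos: [0.5151, -0.0132, 0.2592]
tcp_rot: [0.729, 0.685, 0.001, 0.003]
contact_force: [-3.3, -4.0, 10.5]
opening: 0.0285
gripper_force: 57.9
```

Request:
{"op": "step_arm", "data": {"rows": [[0.09,0,0,0,0,0,0.25],[0.09,0,0,0,0,0,0.25],[0.09,0,0,0,0,0,0.25],[0.09,0,0,0,0,0,0.25],[0,0,0,0,0,0,0.25]]}}

```text
time: 6.0
tool_pos: [0.5169, 0.0131, 0.2592]
tcp_rot: [0.729, 0.685, 0.0, 0.003]
contact_force: [-3.6, -7.5, 10.2]
opening: 0.0284
gripper_force: 57.9
```

Run:
```python
from fit import *
o=ctrl.get_obs(); print(o["time"],o["tool_pos"],R.from_euler("z",-p[2]).apply(o["tool_pos"]-[p[0],p[1],0]))
ims=[ctrl.capture(n)[:,:,::-1] for n in("top","side")]
a=cv2.resize(ims[0][180:255,215:315],None,fx=4,fy=4,interpolation=2); b=cv2.resize(ims[1][195:295,240:340],None,fx=4,fy=4,interpolation=2)
a=cv2.copyMakeBorder(a,0,100,0,0,0)
cv2.imwrite("pics/d2.png",np.hstack([a,b]))
```

```text
6.0 [0.5169 0.0131 0.2592] [0.0087 0.0155 0.2592]
```

View pics/d2.png

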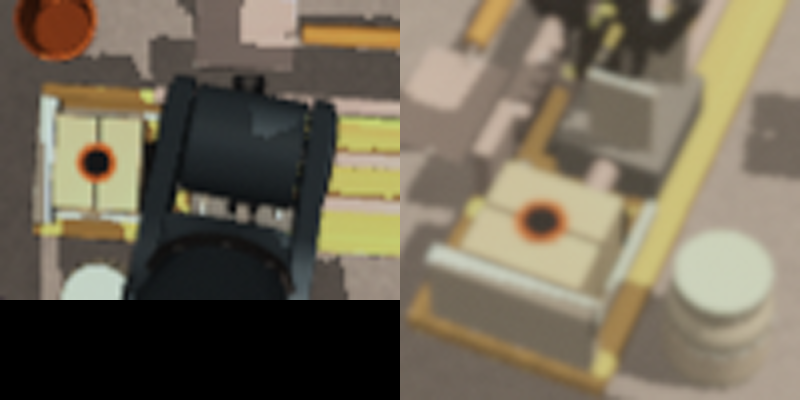

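Request:
{"op": "step_arm", "data": {"rows": [[0.06,0,0,0,0,0,0.25],[0.06,0,0,0,0,0,0.25],[0.05,0,0,0,0,0,0.25],[0,0,0,0,0,0,0.25],[0,0,0,0,0,0,0.25]]}}

```text
time: 6.6
tool_pos: [0.5178, 0.0251, 0.2592]
tcp_rot: [0.729, 0.685, 0.0, 0.004]
contact_force: [-3.6, -11.5, 11.3]
opening: 0.0279
gripper_force: 57.9
```

Run:
```python
from fit import *
o=ctrl.get_obs(); print(o["time"],o["tool_pos"],R.from_euler("z",-p[2]).apply(o["tool_pos"]-[p[0],p[1],0]))
sh=p[7:9]
for g in(.0155,.0175): print(g,[proj("side",W(p,(G+x,g+.0315,.119)))+sh for x in(-.002,-.047)],"obs earlier (288,212),(304.5,219.2)")
im=ctrl.capture("side")[:,:,::-1]; cv2.imwrite("pics/s3.png",im)
ys=np.arange(-200,400)*.0004
m=np.array([[proj("side",W(p,(G+x,y,.119)))+sh for y in ys] for x in np.arange(.01,-.06,-.0005)],np.float32)
a=cv2.remap(im,m[...,0].copy(),m[...,1].copy(),cv2.INTER_CUBIC)
m=np.array([[proj("side",W(p,(x,y,.066)))+sh for y in ys] for x in np.arange(.08,.02,-.0005)],np.float32)
b=cv2.remap(im,m[...,0].copy(),m[...,1].copy(),cv2.INTER_CUBIC)
m=np.array([[proj("side",W(p,(x,y,.079)))+sh for y in ys] for x in np.arange(.06,-.06,-.0005)],np.float32)
c=cv2.remap(im,m[...,0].copy(),m[...,1].copy(),cv2.INTER_CUBIC)
o=np.vstack([a,b,c])
for i in range(0,600,25): cv2.line(o,(i,135),(i,145),(0,0,255) if (i-200)%125 else (255,0,0),1)
cv2.imwrite("pics/d3.png",o)
```

```text
6.6 [0.5178 0.0251 0.2592] [0.0089 0.0275 0.2592]
0.0155 [array([288.0286, 212.6376]), array([304.7355, 217.8485])] obs earlier (288,212),(304.5,219.2)
0.0175 [array([287.7331, 213.195 ]), array([304.4548, 218.4168])] obs earlier (288,212),(304.5,219.2)
```

View pics/d3.png

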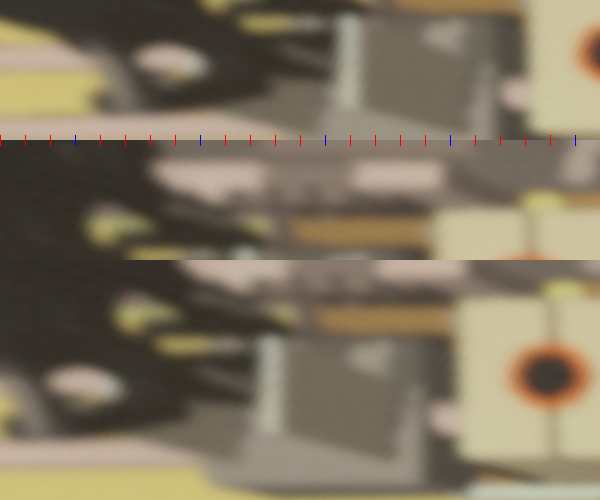

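Request:
{"op": "step_arm", "data": {"rows": [[0.02,0,0,0,0,0,0.25],[0,0,0,0,0,0,0.25],[0,0,0,0,0,0,0.38],[0,0,0,0,0,0,0.42],[0,0,0,0,0,0,0.45]]}}

```text
time: 7.15
tool_pos: [0.5204, 0.0268, 0.2587]
tcp_rot: [0.729, 0.684, 0.003, 0.006]
contact_force: [5.6, -6.6, -0.1]
opening: 0.0381
gripper_force: 3.3
```

Request:
{"op": "step_arm", "data": {"rows": [[0,0,0,0,0,0,0.5],[0,0,0,0,0,0,0.5],[0,0,0,0,0,0,0.5]]}}

```text
time: 7.45
tool_pos: [0.5203, 0.0271, 0.2584]
tcp_rot: [0.729, 0.684, 0.003, 0.005]
contact_force: [6.6, -5.2, -1.3]
opening: 0.0425
gripper_force: 3.3
```

Request:
{"op": "step_arm", "data": {"rows": [[0,0,0,0,0,0,0.55],[0,0,0,0,0,0,0.6],[0,0,0,0,0,0,0.75],[0,0,0,0,0,0,0.75],[0,0,0,0,0,0,0.75]]}}

```text
time: 7.95
tool_pos: [0.518, 0.0284, 0.2573]
tcp_rot: [0.729, 0.684, 0.001, 0.001]
contact_force: [4.8, -2.6, -2.3]
opening: 0.0641
gripper_force: 2.4
```

Request:
{"op": "step_arm", "data": {"rows": [[0,0.05,0,0,0,0,0.75],[0,0.05,0,0,0,0,0.8],[0,0,0,0,0,0,0.8],[0,0,0,0,0,0,0.8]]}}

```text
time: 8.35
tool_pos: [0.524, 0.0286, 0.2567]
tcp_rot: [0.729, 0.684, -0.001, -0.001]
contact_force: [-0.2, 0.4, -0.1]
opening: 0.0685
gripper_force: 0.0
```

Request:
{"op": "step_arm", "data": {"rows": [[0,0,-0.2,0,0,0,0.8],[0,0,-0.5,0,0,0,0.8],[0,0,-0.6,0,0,0,0.8],[0,0,-0.6,0,0,0,0.8],[-0.4,0,-0.4,0,0,0,0.8]]}}

```text
time: 8.85
tool_pos: [0.5223, 0.0004, 0.4324]
tcp_rot: [0.728, 0.686, 0.001, 0.0]
contact_force: [0.4, 0.0, -0.4]
opening: 0.0684
gripper_force: 0.0
```

Request:
{"op": "step_arm", "data": {"rows": [[-0.6,0,0,0,0,0,0.8],[-0.6,0,0,0,0,0,0.8],[-0.6,0,0,0,0,0,0.8],[-0.6,0,0,0,0,0,0.8],[-0.6,0,0,0,0,0,0.8]]}}

```text
time: 9.35
tool_pos: [0.5076, -0.2273, 0.4292]
tcp_rot: [0.729, 0.684, -0.0, -0.001]
contact_force: [0.5, -0.6, 0.4]
opening: 0.0683
gripper_force: 0.0
```

Run:
```python
from fit import *
print(ctrl.get_obs()["tool_pos"])
im={n:ctrl.capture(n)[:,:,::-1] for n in("top","side")}
for n in im: cv2.imwrite(f"pics/{n}9.png",im[n])
ys=np.arange(-150,450)*.0004
def rect(n,z,xs):
    sh=p[5:7] if n=="top" else p[7:9]
    m=np.array([[proj(n,W(p,(x,y,z)))+sh for y in ys] for x in xs],np.float32)
    return cv2.remap(im[n],m[...,0].copy(),m[...,1].copy(),cv2.INTER_CUBIC)
o=np.vstack([rect("top",.119,np.arange(.08,-.06,-.0006)),rect("side",.119,np.arange(.08,-.06,-.0006)),rect("side",.066,np.arange(.08,.02,-.0006))])
for j in(233,467):
  for i in range(0,600,25): cv2.line(o,(i,j-4),(i,j+4),(0,0,255) if (i-150)%125 else (255,0,0),1)
cv2.imwrite("pics/d4.png",o); print(o.shape)
```

```text
[ 0.5076 -0.2273  0.4292]
(568, 600, 3)
```

View pics/d4.png

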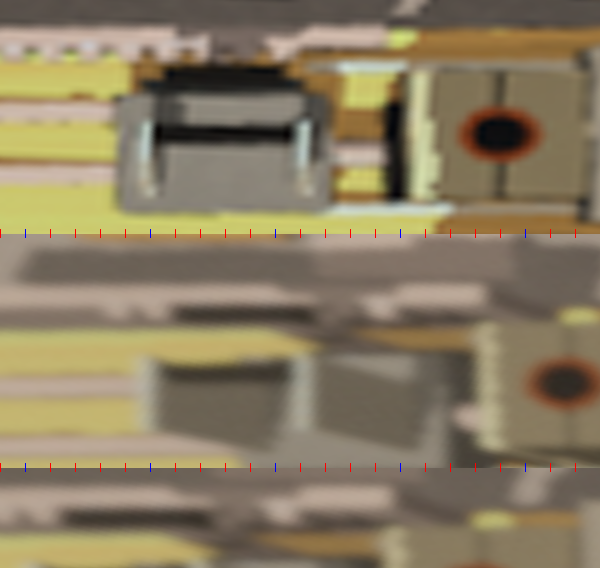

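```bash
python3 -c "
from h import *
print(ctrl.finish_job())"
```

```text
the job is handed in; nothing more can be done
None
```

The job is handed in: the mould looks fully home against the end plate, the pad is pressed in about 28 mm of its 50 mm, and the lever appears fully out with the pawl in a notch. I judged the lock from the lever following the finger out and the jaw sitting at the measured notch position, and did not push-test it.

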